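# Bring the reed plate under the loupe and hold the loupe out

### The arm

A 7-joint arm with a two-finger parallel gripper is mounted at the origin on the work surface. World frame = base frame: x ahead of the robot, y to its left, z up, the work surface at z = 0. Lengths are in m, angles in rad, forces in N, time in s.
With the tool pointing down it reaches from about 0.4 to 0.85 m from the base axis. Payload 4.5 kg.
Tool frame: the origin (TCP) lies on the centre line of the jaws, within the pads' length; the fingertips stand 25 mm ahead of it and the grasp point (between the pads) lies 6 mm ahead of it; z points along the fingers, y is the direction in which the jaws open and shut (so a half turn about z gives the same grasp; the last joint's range is limited). The gripper opens to 88 mm and grips with 3 to 60 N. Pads are 18 mm wide; open, the fingers measure 123 mm over their backs; the gripper's body (75 mm by 187 mm) begins 45 mm behind the grasp point.
Start: joints at [1.198, 0.689, -0.195, 1.565, 0.157, 0.902, -0.215], TCP at [0.247, -0.574, 0.264] pointing down, gripper open.
Joint ranges: [-3.01, 3.01], [-0.46, 2.08], [-1.47, 1.51], [0.13, 2.56], [-1, 4.14], [0.04, 2.09], [-2.66, 2.66]. Speed limits (rad/s): [2.57, 2.57, 3.14, 3.14, 3.14, 3.14, 3.14].

### API

Orientations are given as a unit quaternion [x, y, z, w].
In Python, from plant import r, eyes gives the robot as it stands.
- The arm moves only by the tool servo_tool, never from a script. Its argument "deltas" is a list of rows, each an object of numbers: "dx", "dy", "dz": the shift along the tool's x, y, z in units of 60 mm (1.0 is 60 mm); "ax", "ay", "az": the turn, a rotation vector about the tool's x, y, z in units of 6 degrees (1.0 is 6 degrees); "hand": the finger opening in mm, from 0 to 88.1. A call has 1 to 10 rows; each row is the pose to reach, as a shift and turn from the pose commanded when the call began, along the tool's axes at that moment; what a row does not reach only later rows make up. A row lasts 1/8 s, in which the tool goes at most 62.5 mm and 10.7 degrees, less where a joint would pass 70% of its speed; a pose out of reach is approached as far as the arm can. A call with a gripper value outside its range is refused whole. The fingers move at their own pace and stop on an object; "newtons" is the grip in N (left out, the last holds). Time passes only in rows, so rows that repeat a pose let the fingers close. It gives the time, the measured TCP pose, the force and the opening at its end, in the units of the state.
- r.get_state(): the state, without advancing time (a new reading comes with each control period).
- eyes.snapshot(name): name is "scene" or "top" or "wrist"; returns (picture, depth): 384x512x3 uint8, red, green, blue; 384x512 float32, m along the optical axis (not along the pixel's ray), 0 where there is no reading.
- eyes.camera_model(name): a dict with "fx", "fy", "cx", "cy" (pixels), "pose" (4x4, takes a point from camera to world coordinates). Camera axes: x right, y up, looking along -z (the intrinsics and any distortion apply to the point x, -y, -z); pixel columns grow to the right and rows downward; lengths in m; the calibration is good to about 2 mm. A picture is of the moment at which its call begins: read the wrist's pose just before it. camera_model takes no time and is no camera call; for the wrist camera it gives the pose at the moment of the call.
- r.finish_job(): hands the job in, once; it reports no verdict.
The state is a dict: "clock": time; "q": joint angles; "qd": joint speeds; "joint_torque": joint torques, N m; "tool_pos": TCP position; "eef_rot": TCP orientation; "contact_force": force on the tool from outside, world axes, zero at the start; "moment": the same for the moment, N m; "opening": opening from 0.0 (shut) to 1.0 (fully open).
Only numpy, scipy, OpenCV 4.12 (cv2) and the standard library are available. Lean on these libraries where they do the work, as an engineer would, in place of code of your own. Each camera call takes 0.05 s, during which the arm holds its last target.

### The job

Slide the reed-plate carriage along its rail by its knob until it clicks into the detent, and leave it seated there. Then squeeze the button in the side of the loupe's grip to free the catch, draw the loupe out past its first stop right up to the second, over the reeds, and finish still holding it there so I can look through it: the spring pulls it back if you let go. Do not touch the reed plate or the lens, and leave the other things on the desk where they lie.

Things in the scene. Friction and masses are not known exactly. Their poses are not given: they have to be found in the camera images.
- stand: reed-plate inspection stand, fixed: grey base plate 110 x 530 mm, 16 mm high (y -223 to 307), a rail on it and, at the other end, a column (y 244 to 266, top 142 mm above the desk, the tallest point) with a level square tube. Origin: on the desk, mid-width, under the viewing station. Axes: y along rail and tube towards the column, x across and away from the robot, z up
- tube_mouth (a point): mouth of the square tube (20 mm wide, steel), on its axis 125 mm above the desk, y = 168 mm in the stand's frame; the tube runs from here 127 mm towards the column and past it, the loupe slides out of it towards the stand's -y
- carriage (a joint): position of the carriage on its rail, m, growing towards the column (stand's +y); starts at 0.005 to 0.060. At 0.110 a spring ball drops into the detent and, left free, pulls the carriage to its centre from about 3 mm short of it or from the end stop. Getting into the detent takes 5 to 8 N of push, elsewhere about 1 N (friction). Hard end stop 2.5 mm past the detent
- knob (a point): top centre of the carriage's round steel knob, 70 mm above the desk: head 20 mm across and 16 mm high on a 11 mm neck, carriage top at 42 mm. It stands at the carriage's end away from the column, 9 mm from that end; the reed plate begins 13.5 mm from its axis on the column's side. In the detent it is at x = 0, y = -66 mm in the stand's frame
- reed_plate: brass reed plate, 105 x 28 x 2.5 mm, long side along y, fixed on the carriage, ten delicate reeds on top, 49 mm above the desk; origin at the centre of its underside, axes as the stand's
- loupe (a joint): how far the loupe is drawn out of the tube (towards the stand's -y), m: 0 stowed and locked by a catch pin (the start), 0.040 first stop (the pin drops into a second hole if the button is not pressed), 0.080 second stop (hard end of travel, no catch). A return spring pulls it back in, 4 N stowed to 6 N fully out
- loupe_grip: the loupe's grip: black block 26 mm across (stand's x), 40 mm along the tube, 32 mm high; origin at its centre, 125 mm above the desk, axes as the stand's. Stowed it is at x = 0, y = 145 mm in the stand's frame, at the second stop y = 65 mm. The push button is in its +x side
- loupe_button (a joint): how far the button is pressed into the grip, m: 0 out, 0.005 flush, at most 0.006. The catch is free from about 0.0032. Spring 4.5 N out, 7 N flush
- button_face (a point): centre of the outer face of the steel push button, 20 mm along the tube x 16 mm high, at mid-height in the grip's side away from the robot, 5 mm proud of it (grip and button together 31 mm across). It is pressed along the stand's -x, so squeezing the grip across its width presses it in
- lens: round magnifying lens in a black ring, 60 mm across, 10 mm thick, lying level at the loupe's outer end; origin at its centre, 125 mm above the desk, 65 mm from the grip's centre on the side away from the column
- amber_body: bystander: cracked amber acrylic harmonica body, 104 x 27 x 8.5 mm, comb-like; origin at its underside
- file: bystander: flat steel tuning file with a cherry handle, 187 mm long, 19 mm thick; origin at its underside
- screw_tin: bystander: small open steel dish, 56 mm across, 22 mm high; origin at its underside
- magnet: bystander: small horseshoe magnet painted red, 48 x 54 x 10 mm; origin at its underside
- cover_plate: bystander: bent steel harmonica cover plate, 118 x 28 x 8 mm; origin at its underside
- slide_button: bystander: round chromed slide button, 21 mm across, 12 mm high, standing on the stand's base under the loupe; origin at its underside
- screwdriver: bystander: small screwdriver, 150 mm long; origin at its underside
- harmonica: bystander: a whole harmonica, 116 x 27 x 20 mm; origin at its underside

How it is judged:
On the way, in this order (a step that is already met when the one before it is completed fails the run):
1. the carriage has clicked into its detent, the loupe still stowed (value of joint carriage between 0.1075 and 0.1125 m and value of joint loupe below 0.01 m), for 0.3 s.
2. the loupe's button is pressed in far enough to free the catch (value of joint loupe_button above 0.003 m), for 0.1 s.
3. the loupe is drawn out to the second stop (value of joint loupe above 0.076 m), for 0.3 s.
At the end, for the whole second after the job is handed in: the carriage sits in its detent (joint 0.1075 to 0.1125), the loupe is out at its second stop (joint above 0.076, at rest) and the fingers still hold its grip (contact over 2 N) (value of joint carriage between 0.1075 and 0.1125 m and value of joint loupe above 0.076 m and contact force between the fingers and loupe_grip above 2 N and velocity of joint loupe between -0.01 and 0.01 m/s); the arm keeps its last pose, push and grip.
It fails at once if the reed plate is touched (contact force between anything else and reed_plate above 0.5 N).
It fails at once if the lens is touched (contact force between anything else and lens above 0.5 N).
It fails at once if another thing on the desk is moved by more than 20 mm (distance of any of amber_body, file, screw_tin, magnet, cover_plate, slide_button, screwdriver, harmonica from where it was at the start of the episode above 0.02 m).
It also fails if it takes over 46 s, if anything falls off the work surface, if the arm or the gripper's body presses on something with over 40 N, if the wrist force passes 120 N, or if a joint passes its speed limit or range.

## Working session

There is one attempt and no reset: what is moved stays moved. The work goes in short steps, Python scripts to look and compute and a tool call to move; the robot and the scene stay as the last step left them, time stands still between calls to the robot, and variables do not carry over. Pictures are saved under pics/ and viewed, and the job is handed in when it is done.

Besides the shell and the picture viewer there is one more tool, called after ">>>" as name(argument=value, ...), one argument or row to a line, values as JSON. servo_tool: Moves the arm, as the interface text tells. Its arguments: {"type":"object","properties":{"deltas":{"type":"array","items":{"type":"object","properties":{"dx":{"type":"number"},"dy":{"type":"number"},"dz":{"type":"number"},"ax":{"type":"number"},"ay":{"type":"number"},"az":{"type":"number"},"hand":{"type":"number"}}}},"newtons":{"type":"number"}},"required":["deltas"]}

```bash
ls; mkdir -p pics; python3 - <<'E'
from plant import r, eyes
import cv2,numpy as np
s=r.get_state(); print({k:np.round(v,3).tolist() for k,v in s.items()})
for n in ("scene","top"):
    p,d=eyes.snapshot(n); cv2.imwrite(f"pics/{n}0.png",p[:,:,::-1]); np.save(f"{n}0.npy",d); 
    m=eyes.camera_model(n); print(n,{k:np.round(v,4).tolist() for k,v in m.items()})
E
```

```text
pics
{'clock': 0.0, 'q': [1.198, 0.69, -0.195, 1.566, 0.157, 0.902, -0.215], 'qd': [0.0, 0.002, -0.0, -0.0, 0.002, -0.001, -0.001], 'joint_torque': [0.002, -52.756, -1.266, -15.343, -0.053, 0.007, 0.0], 'tool_pos': [0.247, -0.573, 0.263], 'eef_rot': [0.979, 0.202, -0.0, -0.001], 'contact_force': [0.959, 0.21, -0.086], 'moment': [0.071, 0.009, 0.03], 'opening': 1.001}
scene {'fx': 410.5397, 'fy': 410.5397, 'cx': 258.4265, 'cy': 184.8842, 'pose': [[-0.837, -0.4567, 0.3013, 0.9377], [0.5471, -0.7066, 0.4487, 0.5797], [0.0079, 0.5404, 0.8413, 1.144], [0.0, 0.0, 0.0, 1.0]]}
top {'fx': 453.1769, 'fy': 453.1769, 'cx': 250.8516, 'cy': 189.8339, 'pose': [[-0.0146, 0.9717, -0.2358, 0.2603], [-0.9999, -0.0153, -0.0015, -0.0164], [-0.005, 0.2357, 0.9718, 1.3087], [0.0, 0.0, 0.0, 1.0]]}
```

View pics/scene0.png

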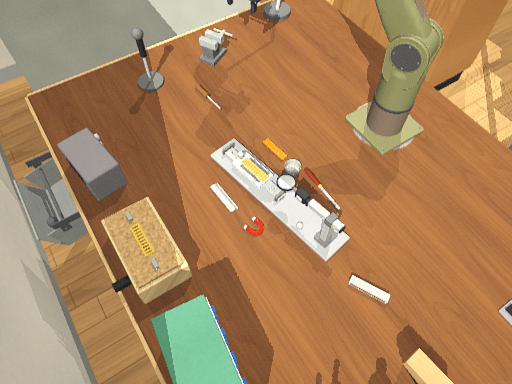

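View pics/top0.png

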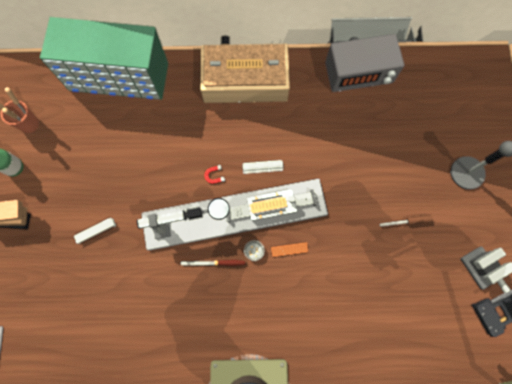

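```bash
python3 - <<'E'
import cv2
a=cv2.imread('pics/top0.png')[150:280,120:340]; cv2.imwrite('pics/top0z.png',cv2.resize(a,None,fx=3.6,fy=3.6,interpolation=cv2.INTER_CUBIC))
a=cv2.imread('pics/scene0.png')[125:265,195:360]; cv2.imwrite('pics/scene0z.png',cv2.resize(a,None,fx=4,fy=4,interpolation=cv2.INTER_CUBIC))
E
```

```text
(no output)
```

View pics/top0z.png

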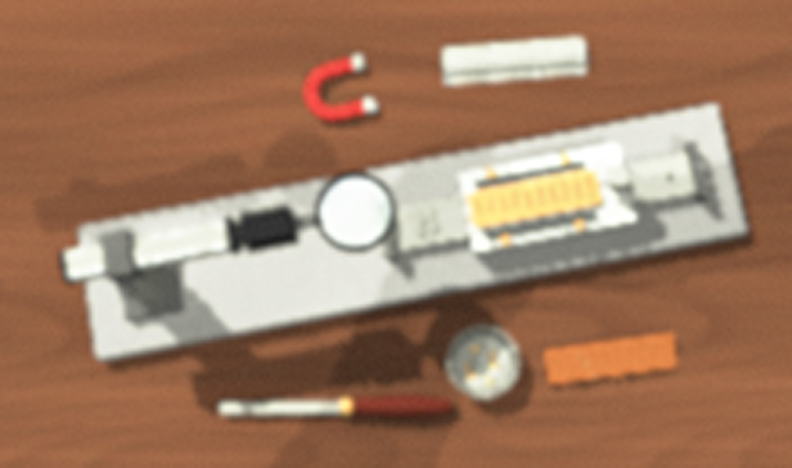

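View pics/scene0z.png

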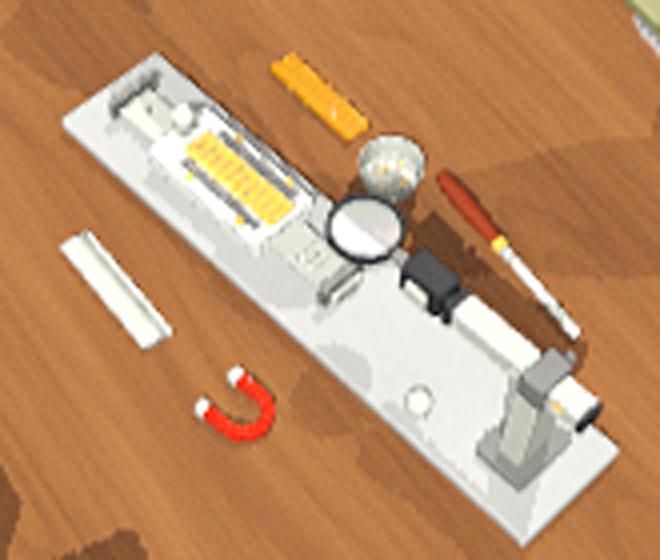

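```bash
cat > h.py <<'E'
import numpy as np,cv2
from plant import r,eyes
def ray(n,px,m=None):
    m=m or eyes.camera_model(n); P=np.array(m['pose'])
    d=np.array([(px[0]-m['cx'])/m['fx'],-(px[1]-m['cy'])/m['fy'],-1.])
    return P[:3,3],P[:3,:3]@d
def onz(n,px,z,m=None):
    o,d=ray(n,px,m); return o+d*(z-o[2])/d[2]
def proj(n,pt,m=None):
    m=m or eyes.camera_model(n); P=np.array(m['pose'])
    c=P[:3,:3].T@(np.array(pt)-P[:3,3]); return np.array([m['cx']+m['fx']*c[0]/-c[2], m['cy']-m['fy']*c[1]/-c[2]])
def st(pt,o,th):  # stand->world
    c,s=np.cos(th),np.sin(th); return np.array([o[0]+c*pt[0]-s*pt[1],o[1]+s*pt[0]+c*pt[1],pt[2]])
def inv(w,o,th):
    c,s=np.cos(th),np.sin(th); d=np.array(w[:2])-o[:2]; return np.array([c*d[0]+s*d[1],-s*d[0]+c*d[1],w[2]])
E
python3 - <<'E'
from h import *
print(eyes.camera_model('top').keys())
T=lambda u,v:(120+(u+.5)/3.6-.5,150+(v+.5)/3.6-.5)
S=lambda u,v:(195+(u+.5)/4-.5,125+(v+.5)/4-.5)
from scipy.optimize import least_squares
obs=[('top',T(80,226),(.055,.307)),('top',T(717,104),(.055,-.223)),('top',T(749,233),(-.055,-.223)),('top',T(97,355),(-.055,.307)),
('scene',S(156,54),(-.055,-.223)),('scene',S(62,121),(.055,-.223)),('scene',S(523,540),(.055,.307)),('scene',S(618,450),(-.055,.307))]
W=[onz(n,p,.016) for n,p,_ in obs]
for w in W: print(w.round(4))
for sel in (range(4),range(4,8),range(8)):
    f=lambda x: np.concatenate([st((*obs[i][2],0),x[:2],x[2])[:2]-W[i][:2] for i in sel])
    q=least_squares(f,[.4,0,.1]); print(q.x.round(4),np.abs(q.fun).max().round(4))
o,th=q.x[:2],q.x[2]
def show(name,n,p,z): print(name,inv(onz(n,p,z),o,th).round(4))
show('lens','top',T(355,211),.13);show('lens','scene',S(365,229),.13)
show('knob','scene',S(182,115),.07);show('knob','top',T(608,178),.07)
show('platec','top',T(536,194),.047);show('platec','scene',S(240,178),.047)
show('grip','top',T(268,228),.141)
print('start tcp',inv(r.get_state()['tool_pos'],o,th))
E
```

```text
dict_keys(['fx', 'fy', 'cx', 'cy', 'pose'])
[0.5115 0.303  0.016 ]
[ 0.6051 -0.2154  0.016 ]
[ 0.4974 -0.2358  0.016 ]
[0.4073 0.2852 0.016 ]
[ 0.5001 -0.2332  0.016 ]
[ 0.6059 -0.2139  0.016 ]
[0.5115 0.3021 0.016 ]
[0.4061 0.2842 0.016 ]
[ 0.5126 -0.0071  0.175 ] 0.0023
[ 0.5134 -0.0065  0.1801] 0.0032
[ 0.513  -0.0068  0.1775] 0.0029
lens [-0.0014  0.0809  0.13  ]
lens [0.0022 0.0817 0.13  ]
knob [ 0.0016 -0.1236  0.07  ]
knob [-0.0007 -0.1144  0.07  ]
platec [ 0.0022 -0.0586  0.047 ]
platec [-0.0012 -0.0571  0.047 ]
grip [-0.0039  0.1449  0.141 ]
start tcp [-0.36188367 -0.5108253   0.26299301]
```

```bash
cat >> h.py <<'E'
from scipy.spatial.transform import Rotation as R
O=np.array([.513,-.0068]); TH=.1775
def delta(target_stand,o=O,th=TH,s=None):
    s=s or r.get_state(); Rt=R.from_quat(s['eef_rot'])
    w=st(target_stand,o,th); d=Rt.inv().apply(w-s['tool_pos'])/.06
    # target: z down, tool y along stand +x (or -x)
    best=None
    for sg in (1,-1):
        y=sg*np.array([np.cos(th),np.sin(th),0]); z=np.array([0,0,-1.]); x=np.cross(y,z)
        rv=(Rt.inv()*R.from_matrix(np.c_[x,y,z])).as_rotvec(degrees=True)/6
        print('sg',sg,'rot',rv.round(3))
    print('t',s['clock'],'d',d.round(3),'pos in stand',inv(s['tool_pos'],o,th).round(4),'F',np.round(s['contact_force'],1),'open',s['opening'])
E
python3 -c "
from h import *
delta((0,-.124,.25))"
```

```text
sg 1 rot [-1.400e-02 -9.000e-03 -1.281e+01]
sg -1 rot [-1.000e-02  1.500e-02  1.719e+01]
t 0.1 d [ 7.339 -4.907  0.224] pos in stand [-0.3618 -0.5109  0.263 ] F [ 0.1 -0.3  0. ] open 1.0028093434287813
```

>>> servo_tool(
  deltas=[
    {"dx": 0.5, "dy": -0.35, "az": -0.9, "hand": 88},
    {"dx": 1.3, "dy": -0.85, "az": -2.2, "hand": 88},
    {"dx": 2.1, "dy": -1.4, "az": -3.6, "hand": 88},
    {"dx": 2.9, "dy": -1.95, "az": -5.1, "hand": 88},
    {"dx": 3.7, "dy": -2.5, "az": -6.5, "hand": 88},
    {"dx": 4.5, "dy": -3.0, "az": -7.9, "hand": 88},
    {"dx": 5.3, "dy": -3.55, "az": -9.3, "hand": 88},
    {"dx": 6.1, "dy": -4.1, "dz": 0.1, "az": -10.7, "hand": 88},
    {"dx": 6.8, "dy": -4.55, "dz": 0.2, "az": -11.9, "hand": 88},
    {"dx": 7.34, "dy": -4.91, "dz": 0.22, "az": -12.81, "hand": 88},
  ],
)

```text
schema error: expected keys dx, dy, dz, ax, ay, az, hand
```

```bash
python3 - <<'E'
from h import *
delta((0,-.124,.25))
m=eyes.camera_model('wrist'); p,d=eyes.snapshot('wrist'); print(r.get_state()['clock'],np.round(m['pose'],3).tolist(),m['fx'])
np.savez('w1.npz',p=p,d=d); import pickle; pickle.dump(m,open('w1.pkl','wb'))
cv2.imwrite('pics/w1.png',cv2.resize(p[:,:,::-1],None,fx=1.5,fy=1.5))
E
```

```text
sg 1 rot [-1.400e-02 -9.000e-03 -1.281e+01]
sg -1 rot [-1.000e-02  1.500e-02  1.719e+01]
t 0.1 d [ 7.339 -4.907  0.224] pos in stand [-0.3618 -0.5109  0.263 ] F [ 0.1 -0.3  0. ] open 1.0028093434287813
0.15 [[0.396, 0.878, 0.271, 0.317], [-0.918, 0.378, 0.116, -0.543], [-0.001, -0.295, 0.956, 0.385], [0.0, 0.0, 0.0, 1.0]] 295.4372831941367
```

View pics/w1.png

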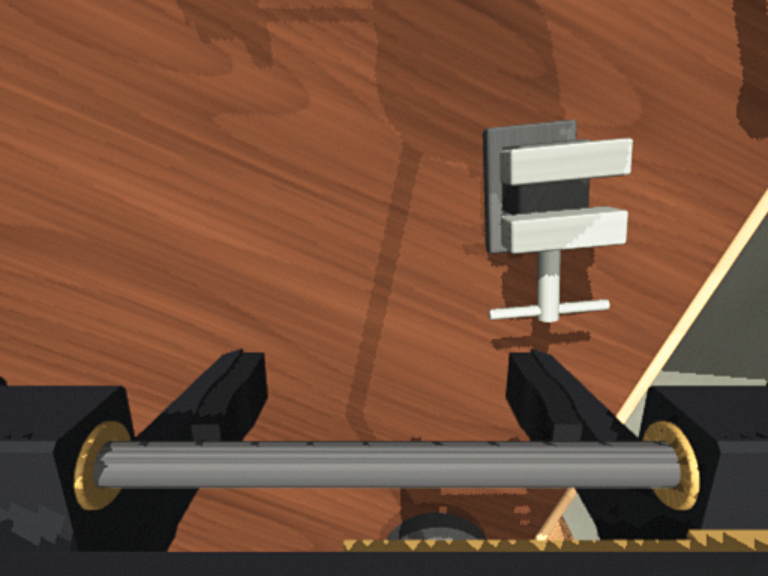

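>>> servo_tool(
  deltas=[
    {"dx": 0.5, "dy": -0.35, "dz": 0, "ax": 0, "ay": 0, "az": -0.9, "hand": 88},
    {"dx": 1.3, "dy": -0.85, "dz": 0, "ax": 0, "ay": 0, "az": -2.2, "hand": 88},
    {"dx": 2.1, "dy": -1.4, "dz": 0, "ax": 0, "ay": 0, "az": -3.6, "hand": 88},
    {"dx": 2.9, "dy": -1.95, "dz": 0, "ax": 0, "ay": 0, "az": -5.1, "hand": 88},
    {"dx": 3.7, "dy": -2.5, "dz": 0, "ax": 0, "ay": 0, "az": -6.5, "hand": 88},
    {"dx": 4.5, "dy": -3.0, "dz": 0, "ax": 0, "ay": 0, "az": -7.9, "hand": 88},
    {"dx": 5.3, "dy": -3.55, "dz": 0, "ax": 0, "ay": 0, "az": -9.3, "hand": 88},
    {"dx": 6.1, "dy": -4.1, "dz": 0.1, "ax": 0, "ay": 0, "az": -10.7, "hand": 88},
    {"dx": 6.8, "dy": -4.55, "dz": 0.2, "ax": 0, "ay": 0, "az": -11.9, "hand": 88},
    {"dx": 7.34, "dy": -4.91, "dz": 0.22, "ax": 0, "ay": 0, "az": -12.81, "hand": 88},
  ],
)

```text
clock: 1.4
tool_pos: [0.536, -0.1269, 0.2501]
eef_rot: [0.64, 0.769, 0.0, -0.0]
contact_force: [-0.1, -0.6, 0.1]
opening: 0.997
```

```bash
cat > w.py <<'E'
import sys
from h import *
import pickle
k=sys.argv[1]
delta((0,-.124,.25))
m=eyes.camera_model('wrist'); p,d=eyes.snapshot('wrist'); print(r.get_state()['clock'],np.round(m['pose'],3).tolist(),m['fx'])
np.savez(k+'.npz',p=p,d=d); pickle.dump(m,open(k+'.pkl','wb'))
cv2.imwrite(f'pics/{k}.png',cv2.resize(p[:,:,::-1],None,fx=1.5,fy=1.5))
E
python3 w.py w2
```

```text
sg 1 rot [-0.003 -0.007  0.05 ]
sg -1 rot [ 1.100e-02 -5.000e-03 -2.995e+01]
t 1.4 d [-0.029 -0.024  0.001] pos in stand [ 0.0014 -0.1223  0.2501] F [-0.1 -0.6  0.1] open 0.9965637743780956
1.45 [[0.983, -0.174, -0.053, 0.522], [0.182, 0.94, 0.289, -0.051], [-0.0, -0.294, 0.956, 0.372], [0.0, 0.0, 0.0, 1.0]] 295.4372831941367
```

View pics/w2.png

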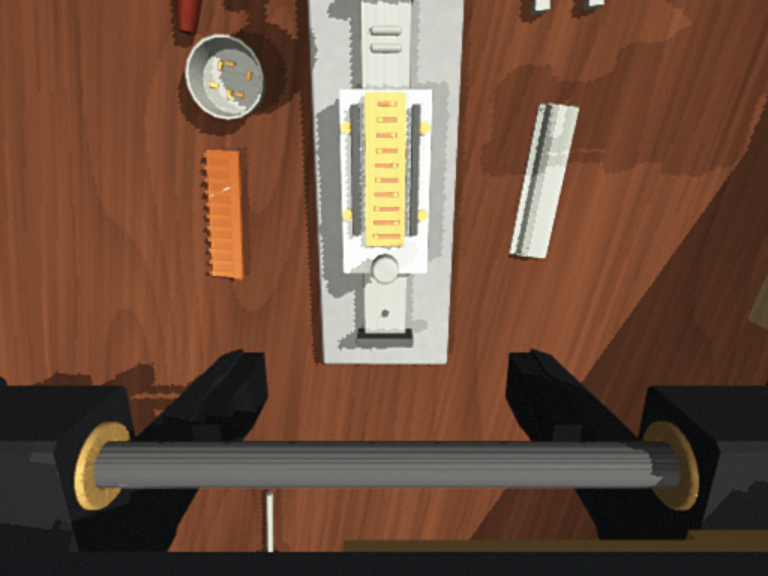

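```bash
python3 - <<'E'
from h import *
import pickle
m=pickle.load(open('w2.pkl','rb')); z=np.load('w2.npz'); d=z['d']
f=lambda u,v:((u+.5)/1.5-.5,(v+.5)/1.5-.5)
def sh(n,u,v,h):
    w=onz('wrist',f(u,v),h,m); print(n,inv(w,O,TH).round(4))
sh('knob',385,269,.070); sh('endL',323,363,.016); sh('endR',447,363,.016)
sh('pl near L',364,246,.049); sh('pl near R',405,246,.049); sh('pl far L',365,93,.049); sh('pl far R',405,93,.049)
# depth at knob
u,v=map(int,f(385,269)); print('depth',d[v,u]); 
o,dd=ray('wrist',f(385,269),m); print((o+dd*d[v,u]).round(4))
im=z['p'][150:200,225:290]; cv2.imwrite('pics/w2z.png',cv2.resize(im[:,:,::-1],None,fx=10,fy=10,interpolation=cv2.INTER_CUBIC))
E
```

```text
knob [ 0.0005 -0.1208  0.07  ]
endL [-0.054  -0.2199  0.016 ]
endR [ 0.0555 -0.2194  0.016 ]
pl near L [-0.0151 -0.1086  0.049 ]
pl near R [ 0.0152 -0.1085  0.049 ]
pl far L [-0.0134 -0.0049  0.049 ]
pl far R [ 0.0134 -0.0047  0.049 ]
depth 0.30974314
[ 0.5348 -0.1254  0.0709]
```

View pics/w2z.png

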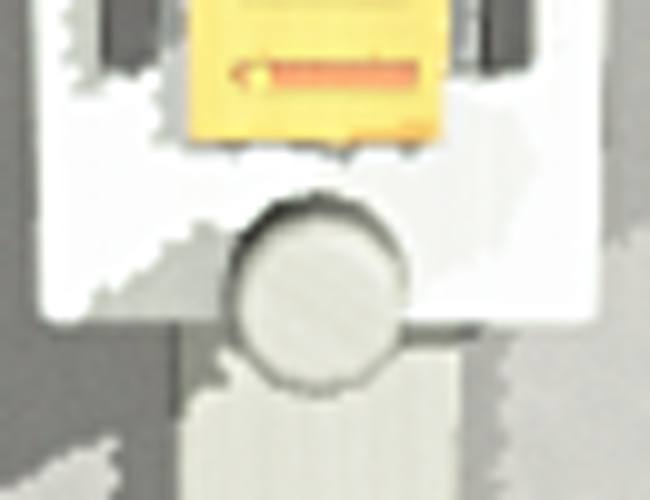

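```bash
python3 -c "
from h import *
delta((0.0005,-.123,.077))"
```

```text
sg 1 rot [ 0.047 -0.048  0.136]
sg -1 rot [  0.076   0.074 -29.863]
t 1.45 d [-0.114 -0.099  2.892] pos in stand [ 0.0055 -0.117   0.2506] F [3.3 3.7 1.2] open 1.0009133904867529
```

>>> servo_tool(
  deltas=[
    {"dx": 0, "dy": 0, "dz": 0, "ax": 0, "ay": 0, "az": 0, "hand": 60},
    {"dx": 0, "dy": 0, "dz": 0.8, "ax": 0, "ay": 0, "az": 0, "hand": 60},
    {"dx": 0, "dy": 0, "dz": 1.5, "ax": 0, "ay": 0, "az": 0, "hand": 60},
    {"dx": 0, "dy": 0, "dz": 1.5, "ax": 0, "ay": 0, "az": 0, "hand": 60},
    {"dx": 0, "dy": 0, "dz": 1.5, "ax": 0, "ay": 0, "az": 0, "hand": 60},
    {"dx": 0, "dy": 0, "dz": 1.5, "ax": 0, "ay": 0, "az": 0, "hand": 60},
  ],
)

```text
clock: 2.2
tool_pos: [0.5362, -0.1297, 0.1623]
eef_rot: [0.642, 0.767, 0.001, 0.001]
contact_force: [0.1, 0.2, 0.3]
opening: 0.685
```

```bash
python3 w.py w3; python3 -c "
from h import *
delta((0.0005,-.123,.077))"
```

```text
sg 1 rot [ 0.029  0.012 -0.01 ]
sg -1 rot [ 1.900e-02 -4.500e-02  2.999e+01]
t 2.2 d [ 0.016 -0.015 -1.462] pos in stand [ 0.0011 -0.1251  0.1623] F [0.1 0.2 0.3] open 0.684933487495241
2.25 [[0.984, -0.167, -0.055, 0.522], [0.175, 0.94, 0.291, -0.054], [0.003, -0.296, 0.955, 0.284], [0.0, 0.0, 0.0, 1.0]] 295.4372831941367
sg 1 rot [ 0.027  0.011 -0.007]
sg -1 rot [ 1.8000e-02 -4.3000e-02  2.9993e+01]
t 2.25 d [ 0.034 -0.014  1.419] pos in stand [ 0.0011 -0.1249  0.1622] F [0.3 0.8 1.4] open 0.6812062481200851
```

View pics/w3.png

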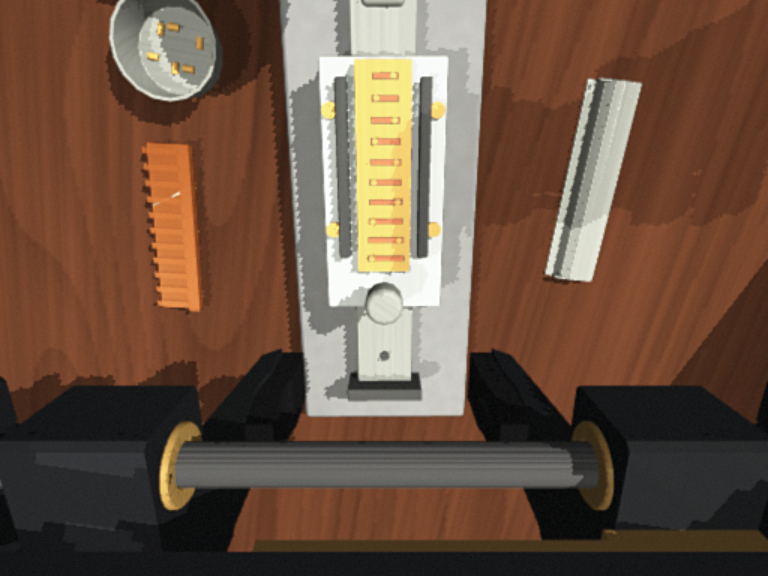

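```bash
python3 - <<'E'
from h import *
import pickle
m=pickle.load(open('w3.pkl','rb'))
f=lambda u,v:((u+.5)/1.5-.5,(v+.5)/1.5-.5)
def sh(n,u,v,h):
    w=onz('wrist',f(u,v),h,m); print(n,inv(w,O,TH).round(4))
sh('knob',385,305,.070); sh('endL',307,415,.016); sh('endR',463,414,.016)
sh('pl near L',357,270,.049); sh('pl near R',411,271,.049); sh('pl far L',356,60,.049); sh('pl far R',413,60,.049)
E
```

```text
knob [ 0.0009 -0.1208  0.07  ]
endL [-0.0533 -0.2193  0.016 ]
endR [ 0.0547 -0.2189  0.016 ]
pl near L [-0.0144 -0.1077  0.049 ]
pl near R [ 0.0151 -0.1083  0.049 ]
pl far L [-0.0127 -0.0045  0.049 ]
pl far R [ 0.0145 -0.0045  0.049 ]
```

>>> servo_tool(
  deltas=[
    {"dx": 0.04, "dy": 0, "dz": 0.5, "ax": 0, "ay": 0, "az": 0, "hand": 60},
    {"dx": 0.04, "dy": 0, "dz": 1.0, "ax": 0, "ay": 0, "az": 0, "hand": 50},
    {"dx": 0.04, "dy": 0, "dz": 1.3, "ax": 0, "ay": 0, "az": 0, "hand": 40},
    {"dx": 0.04, "dy": 0, "dz": 1.42, "ax": 0, "ay": 0, "az": 0, "hand": 40},
    {"dx": 0.04, "dy": 0, "dz": 1.42, "ax": 0, "ay": 0, "az": 0, "hand": 40},
    {"dx": 0.04, "dy": 0, "dz": 1.42, "ax": 0, "ay": 0, "az": 0, "hand": 40},
  ],
  newtons=15,
)

```text
clock: 3.0
tool_pos: [0.5355, -0.1269, 0.0763]
eef_rot: [0.642, 0.767, 0.0, 0.001]
contact_force: [-1.3, -0.3, -0.2]
opening: 0.454
```

```bash
python3 w.py w4; python3 -c "
from h import *
delta((0.0005,-.123,.077))"
```

```text
sg 1 rot [ 0.017  0.005 -0.001]
sg -1 rot [ 8.0000e-03 -2.6000e-02  2.9999e+01]
t 3.0 d [-0.032 -0.01  -2.895] pos in stand [ 0.0009 -0.1222  0.0763] F [-1.3 -0.3 -0.2] open 0.45355110114548003
3.05 [[0.984, -0.168, -0.054, 0.522], [0.176, 0.94, 0.291, -0.051], [0.002, -0.296, 0.955, 0.198], [0.0, 0.0, 0.0, 1.0]] 295.4372831941367
sg 1 rot [ 0.016  0.005 -0.002]
sg -1 rot [ 8.0000e-03 -2.5000e-02  2.9998e+01]
t 3.05 d [-0.013 -0.006 -0.013] pos in stand [ 0.0008 -0.1222  0.0762] F [0.3 0.8 0.2] open 0.45385679486692726
```

View pics/w4.png

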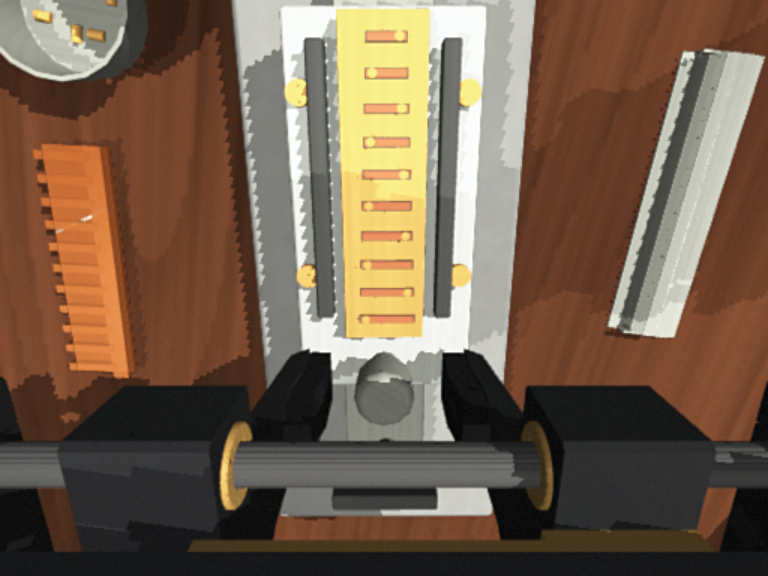

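>>> servo_tool(
  deltas=[
    {"dx": 0, "dy": 0, "dz": 0, "ax": 0, "ay": 0, "az": 0, "hand": 25},
    {"dx": 0, "dy": 0, "dz": 0, "ax": 0, "ay": 0, "az": 0, "hand": 15},
    {"dx": 0, "dy": 0, "dz": 0, "ax": 0, "ay": 0, "az": 0, "hand": 12},
    {"dx": 0, "dy": 0, "dz": 0, "ax": 0, "ay": 0, "az": 0, "hand": 12},
    {"dx": 0, "dy": 0, "dz": 0, "ax": 0, "ay": 0, "az": 0, "hand": 12},
  ],
  newtons=28,
)

```text
clock: 3.68
tool_pos: [0.5347, -0.127, 0.0755]
eef_rot: [0.642, 0.767, -0.0, 0.0]
contact_force: [-0.7, -0.6, 4.1]
opening: 0.209
```

```bash
python3 -c "
from h import *
delta((0.0005,-.066,.077)); print(r.get_state()['opening']*88.1)"
```

```text
sg 1 rot [-0.001  0.004 -0.001]
sg -1 rot [6.0000e-03 2.0000e-03 2.9999e+01]
t 3.675 d [ 0.935  0.006 -0.025] pos in stand [ 0.0002 -0.1221  0.0755] F [-0.7 -0.6  4.1] open 0.2092469251087011
18.434654102076568
```

>>> servo_tool(
  deltas=[
    {"dx": 0.15, "dy": 0, "dz": 0, "ax": 0, "ay": 0, "az": 0, "hand": 12},
    {"dx": 0.3, "dy": 0, "dz": 0, "ax": 0, "ay": 0, "az": 0, "hand": 12},
    {"dx": 0.45, "dy": 0, "dz": 0, "ax": 0, "ay": 0, "az": 0, "hand": 12},
    {"dx": 0.6, "dy": 0, "dz": 0, "ax": 0, "ay": 0, "az": 0, "hand": 12},
    {"dx": 0.72, "dy": 0, "dz": 0, "ax": 0, "ay": 0, "az": 0, "hand": 12},
    {"dx": 0.8, "dy": 0, "dz": 0, "ax": 0, "ay": 0, "az": 0, "hand": 12},
    {"dx": 0.8, "dy": 0, "dz": 0, "ax": 0, "ay": 0, "az": 0, "hand": 12},
    {"dx": 0.8, "dy": 0, "dz": 0, "ax": 0, "ay": 0, "az": 0, "hand": 12},
  ],
)

```text
clock: 4.68
tool_pos: [0.5262, -0.0801, 0.0755]
eef_rot: [0.642, 0.767, -0.0, 0.0]
contact_force: [-1.1, -2.7, 5.5]
opening: 0.213
```

```bash
python3 -c "
from h import *
delta((0.0005,-.066,.077)); print(r.get_state()['opening']*88.1)"; python3 w.py w5
```

```text
sg 1 rot [-0.003  0.012 -0.004]
sg -1 rot [1.9000e-02 4.0000e-03 2.9996e+01]
t 4.675 d [ 0.142  0.007 -0.025] pos in stand [ 0.0001 -0.0745  0.0755] F [-1.1 -2.7  5.5] open 0.2131209891321734
18.775959142544476
sg 1 rot [-0.003  0.012 -0.004]
sg -1 rot [1.9000e-02 4.0000e-03 2.9996e+01]
t 4.675 d [-8.290e-01 -2.000e-03 -2.907e+00] pos in stand [ 0.0001 -0.0745  0.0755] F [-1.1 -2.7  5.5] open 0.2131209891321734
4.725 [[0.984, -0.168, -0.052, 0.513], [0.176, 0.94, 0.292, -0.004], [-0.0, -0.296, 0.955, 0.197], [0.0, 0.0, 0.0, 1.0]] 295.4372831941367
```

View pics/w5.png

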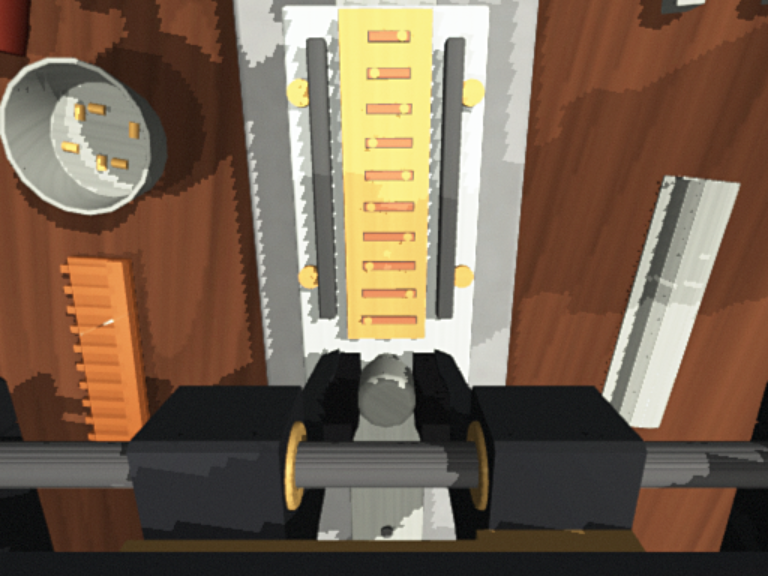

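>>> servo_tool(
  deltas=[
    {"dx": 0.04, "dy": 0, "dz": 0, "ax": 0, "ay": 0, "az": 0, "hand": 12},
    {"dx": 0.08, "dy": 0, "dz": 0, "ax": 0, "ay": 0, "az": 0, "hand": 12},
    {"dx": 0.1, "dy": 0, "dz": 0, "ax": 0, "ay": 0, "az": 0, "hand": 12},
  ],
)

```text
clock: 5.1
tool_pos: [0.525, -0.0735, 0.0755]
eef_rot: [0.642, 0.767, -0.0, -0.0]
contact_force: [-1.3, -0.2, 6.6]
opening: 0.211
```

>>> servo_tool(
  deltas=[
    {"dx": 0.02, "dy": 0, "dz": 0, "ax": 0, "ay": 0, "az": 0, "hand": 12},
    {"dx": 0.04, "dy": 0, "dz": 0, "ax": 0, "ay": 0, "az": 0, "hand": 12},
    {"dx": 0.04, "dy": 0, "dz": 0, "ax": 0, "ay": 0, "az": 0, "hand": 12},
  ],
)

```text
clock: 5.48
tool_pos: [0.5244, -0.0699, 0.0755]
eef_rot: [0.641, 0.767, 0.0, -0.001]
contact_force: [-2.4, 0.6, 7.1]
opening: 0.21
```

>>> servo_tool(
  deltas=[
    {"dx": 0.02, "dy": 0, "dz": 0, "ax": 0, "ay": 0, "az": 0, "hand": 12},
    {"dx": 0.04, "dy": 0, "dz": 0, "ax": 0, "ay": 0, "az": 0, "hand": 12},
    {"dx": 0.04, "dy": 0, "dz": 0, "ax": 0, "ay": 0, "az": 0, "hand": 12},
  ],
)

```text
clock: 5.85
tool_pos: [0.5243, -0.0695, 0.0755]
eef_rot: [0.642, 0.767, -0.0, 0.0]
contact_force: [-0.3, -3.6, 4.6]
opening: 0.209
```

```bash
python3 -c "
from h import *
delta((0.0005,-.066,.077))"
```

```text
sg 1 rot [-0.002  0.011 -0.006]
sg -1 rot [1.7000e-02 4.0000e-03 2.9994e+01]
t 5.85 d [-0.038  0.007 -0.025] pos in stand [ 0.0001 -0.0637  0.0755] F [-0.3 -3.6  4.6] open 0.20913996047111755
```

>>> servo_tool(
  deltas=[
    {"dx": 0.02, "dy": 0, "dz": 0, "ax": 0, "ay": 0, "az": 0, "hand": 12},
    {"dx": 0.03, "dy": 0, "dz": 0, "ax": 0, "ay": 0, "az": 0, "hand": 12},
    {"dx": 0.03, "dy": 0, "dz": 0, "ax": 0, "ay": 0, "az": 0, "hand": 12},
  ],
)

```text
clock: 6.22
tool_pos: [0.5242, -0.0693, 0.0755]
eef_rot: [0.642, 0.766, -0.001, 0.001]
contact_force: [0.4, -5.7, 3.8]
opening: 0.215
```

```bash
python3 -c "
from h import *
delta((0.0005,-.066,.077))"; python3 w.py w6
```

```text
sg 1 rot [-0.003  0.03  -0.018]
sg -1 rot [4.6000e-02 5.0000e-03 2.9981e+01]
t 6.225 d [-0.042  0.008 -0.025] pos in stand [ 0.     -0.0635  0.0755] F [ 0.4 -5.7  3.8] open 0.21515803906004227
sg 1 rot [-0.003  0.03  -0.018]
sg -1 rot [4.6000e-02 5.0000e-03 2.9981e+01]
t 6.225 d [-1.018  0.    -2.905] pos in stand [ 0.     -0.0635  0.0755] F [ 0.4 -5.7  3.8] open 0.21515803906004227
6.275 [[0.985, -0.167, -0.052, 0.511], [0.175, 0.94, 0.293, 0.007], [-0.0, -0.298, 0.955, 0.197], [0.0, 0.0, 0.0, 1.0]] 295.4372831941367
```

View pics/w6.png

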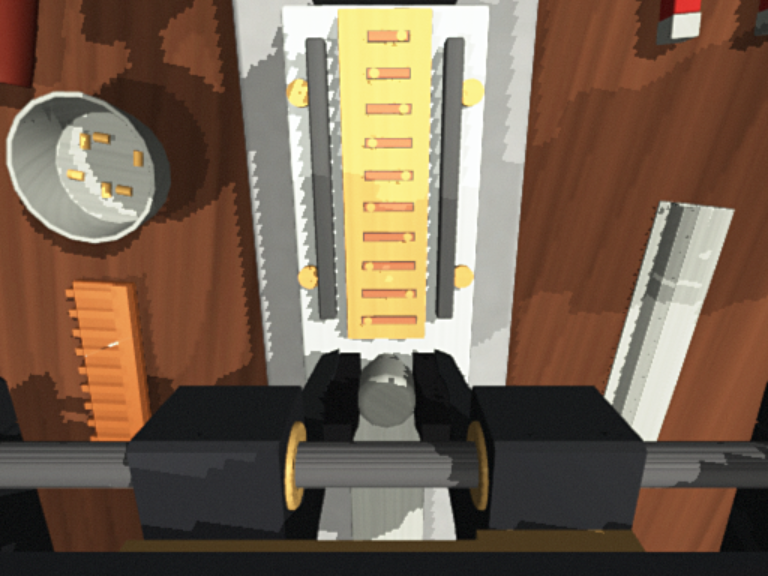

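>>> servo_tool(
  deltas=[
    {"dx": 0.02, "dy": 0, "dz": 0, "ax": 0, "ay": 0, "az": 0, "hand": 12},
    {"dx": 0.04, "dy": 0, "dz": 0, "ax": 0, "ay": 0, "az": 0, "hand": 12},
    {"dx": 0.04, "dy": 0, "dz": 0, "ax": 0, "ay": 0, "az": 0, "hand": 12},
  ],
)

```text
clock: 6.65
tool_pos: [0.5239, -0.0672, 0.0755]
eef_rot: [0.642, 0.766, -0.001, 0.001]
contact_force: [0.6, -7.1, 5.2]
opening: 0.213
```

>>> servo_tool(
  deltas=[
    {"dx": 0.02, "dy": 0, "dz": 0, "ax": 0, "ay": 0, "az": 0, "hand": 12},
    {"dx": 0.04, "dy": 0, "dz": 0, "ax": 0, "ay": 0, "az": 0, "hand": 12},
    {"dx": 0.04, "dy": 0, "dz": 0, "ax": 0, "ay": 0, "az": 0, "hand": 12},
  ],
)

```text
clock: 7.02
tool_pos: [0.5238, -0.0671, 0.0755]
eef_rot: [0.643, 0.766, -0.002, 0.002]
contact_force: [2.0, -10.9, 3.9]
opening: 0.212
```

```bash
python3 -c "
from h import *
delta((0.0005,-.066,.077))"
```

```text
sg 1 rot [-0.005  0.061 -0.04 ]
sg -1 rot [9.600e-02 8.000e-03 2.996e+01]
t 7.025 d [-0.079  0.008 -0.024] pos in stand [ 0.     -0.0613  0.0755] F [  2.  -10.9   3.9] open 0.21225543477382192
```

>>> servo_tool(
  deltas=[
    {"dx": -0.05, "dy": 0, "dz": 0, "ax": 0, "ay": 0, "az": 0, "hand": 12},
    {"dx": -0.09, "dy": 0, "dz": 0, "ax": 0, "ay": 0, "az": 0, "hand": 12},
    {"dx": -0.09, "dy": 0, "dz": 0, "ax": 0, "ay": 0, "az": 0, "hand": 12},
  ],
)

```text
clock: 7.4
tool_pos: [0.5242, -0.0686, 0.0755]
eef_rot: [0.642, 0.767, -0.0, 0.0]
contact_force: [-1.2, -3.9, 5.9]
opening: 0.213
```

>>> servo_tool(
  deltas=[
    {"dx": -0.03, "dy": 0, "dz": 0, "ax": 0, "ay": 0, "az": 0, "hand": 12},
    {"dx": -0.03, "dy": 0, "dz": 0, "ax": 0, "ay": 0, "az": 0, "hand": 12},
  ],
)

```text
clock: 7.65
tool_pos: [0.5244, -0.0697, 0.0755]
eef_rot: [0.642, 0.767, -0.0, 0.0]
contact_force: [-1.4, -2.0, 6.6]
opening: 0.21
```

```bash
python3 -c "
from h import *
delta((0.0005,-.066,.077))"
```

```text
sg 1 rot [-0.001  0.004 -0.003]
sg -1 rot [6.0000e-03 2.0000e-03 2.9997e+01]
t 7.65 d [-0.035  0.007 -0.025] pos in stand [ 0.0001 -0.0639  0.0755] F [-1.4 -2.   6.6] open 0.20962626209358315
```

>>> servo_tool(
  deltas=[
    {"dx": 0, "dy": 0, "dz": 0, "ax": 0, "ay": 0, "az": 0, "hand": 24},
    {"dx": 0, "dy": 0, "dz": 0, "ax": 0, "ay": 0, "az": 0, "hand": 34},
    {"dx": 0, "dy": 0, "dz": 0, "ax": 0, "ay": 0, "az": 0, "hand": 44},
    {"dx": 0, "dy": 0, "dz": 0, "ax": 0, "ay": 0, "az": 0, "hand": 44},
  ],
)

```text
clock: 8.15
tool_pos: [0.5245, -0.0693, 0.0752]
eef_rot: [0.642, 0.767, 0.0, -0.0]
contact_force: [0.5, 0.3, -0.7]
opening: 0.502
```

```bash
python3 w.py w7
```

```text
sg 1 rot [ 0.    -0.003  0.002]
sg -1 rot [ 5.0000e-03  0.0000e+00 -2.9998e+01]
t 8.15 d [-1.007 -0.005 -2.914] pos in stand [ 0.0003 -0.0635  0.0752] F [ 0.5  0.3 -0.7] open 0.5015611735137513
8.2 [[0.984, -0.169, -0.052, 0.511], [0.177, 0.941, 0.29, 0.006], [0.0, -0.295, 0.956, 0.197], [0.0, 0.0, 0.0, 1.0]] 295.4372831941367
```

View pics/w7.png

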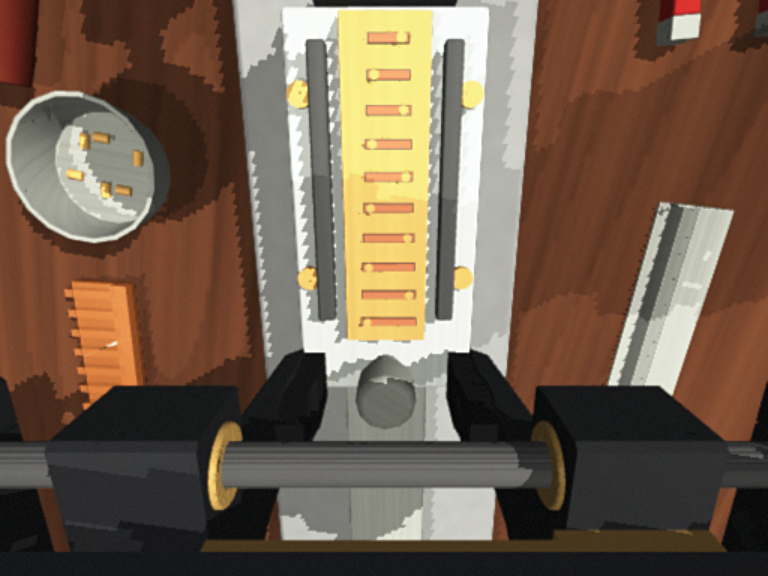

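>>> servo_tool(
  deltas=[
    {"dx": 0, "dy": 0, "dz": -0.7, "ax": 0, "ay": 0, "az": 0, "hand": 44},
    {"dx": 0, "dy": 0, "dz": -1.6, "ax": 0, "ay": 0, "az": 0, "hand": 50},
    {"dx": 0.3, "dy": 0, "dz": -2.4, "ax": 0, "ay": 0, "az": 0, "hand": 60},
    {"dx": 1.1, "dy": 0, "dz": -2.6, "ax": 0, "ay": 0, "az": 0, "hand": 60},
    {"dx": 1.9, "dy": 0, "dz": -2.6, "ax": 0, "ay": 0, "az": 0, "hand": 60},
    {"dx": 2.7, "dy": 0, "dz": -2.6, "ax": 0, "ay": 0, "az": 0, "hand": 60},
    {"dx": 3.3, "dy": 0, "dz": -2.6, "ax": 0, "ay": 0, "az": 0, "hand": 60},
    {"dx": 3.5, "dy": 0, "dz": -2.6, "ax": 0, "ay": 0, "az": 0, "hand": 60},
    {"dx": 3.5, "dy": 0, "dz": -2.6, "ax": 0, "ay": 0, "az": 0, "hand": 60},
    {"dx": 3.5, "dy": 0, "dz": -2.6, "ax": 0, "ay": 0, "az": 0, "hand": 60},
  ],
)

```text
clock: 9.45
tool_pos: [0.4878, 0.135, 0.2311]
eef_rot: [0.643, 0.766, -0.001, 0.0]
contact_force: [0.1, 0.1, -0.0]
opening: 0.681
```

>>> servo_tool(
  deltas=[
    {"dx": 0, "dy": 0, "dz": 0, "ax": 0, "ay": 0, "az": 0, "hand": 60},
    {"dx": 0, "dy": 0, "dz": 0, "ax": 0, "ay": 0, "az": 0, "hand": 60},
  ],
)

```text
clock: 9.7
tool_pos: [0.4876, 0.1362, 0.2313]
eef_rot: [0.642, 0.766, -0.0, 0.0]
contact_force: [0.3, -0.3, -0.2]
opening: 0.684
```

```bash
python3 w.py w8; python3 -c "
from h import *
delta((0,.147,.131))
p,d=eyes.snapshot('top'); p=p[150:280,120:340]
cv2.imwrite('pics/top8z.png',cv2.resize(p[:,:,::-1],None,fx=3.6,fy=3.6,interpolation=cv2.INTER_CUBIC))
p,d=eyes.snapshot('scene'); p=p[125:265,195:360]
cv2.imwrite('pics/scene8z.png',cv2.resize(p[:,:,::-1],None,fx=4,fy=4,interpolation=cv2.INTER_CUBIC))
"
```

```text
sg 1 rot [-0.001  0.004 -0.016]
sg -1 rot [7.0000e-03 2.0000e-03 2.9984e+01]
t 9.7 d [-4.487e+00  3.000e-03 -3.100e-01] pos in stand [0.0003 0.1452 0.2313] F [ 0.3 -0.3 -0.2] open 0.6836869268555228
9.75 [[0.985, -0.167, -0.052, 0.474], [0.175, 0.941, 0.291, 0.212], [-0.0, -0.295, 0.955, 0.353], [0.0, 0.0, 0.0, 1.0]] 295.4372831941367
sg 1 rot [-0.001  0.003 -0.012]
sg -1 rot [5.0000e-03 1.0000e-03 2.9988e+01]
t 9.75 d [ 0.026 -0.005  1.671] pos in stand [0.0003 0.1455 0.2313] F [-0.   0.3 -0.5] open 0.6788196260950092
```

View pics/w8.png

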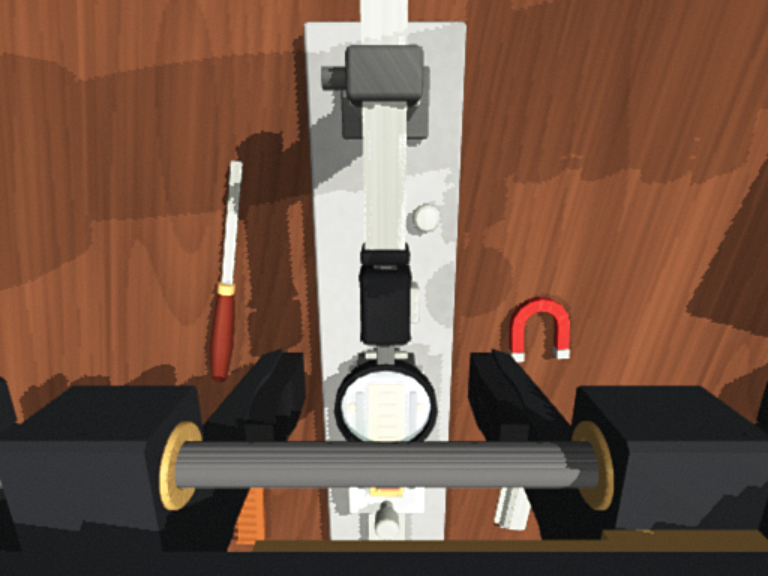

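View pics/scene8z.png

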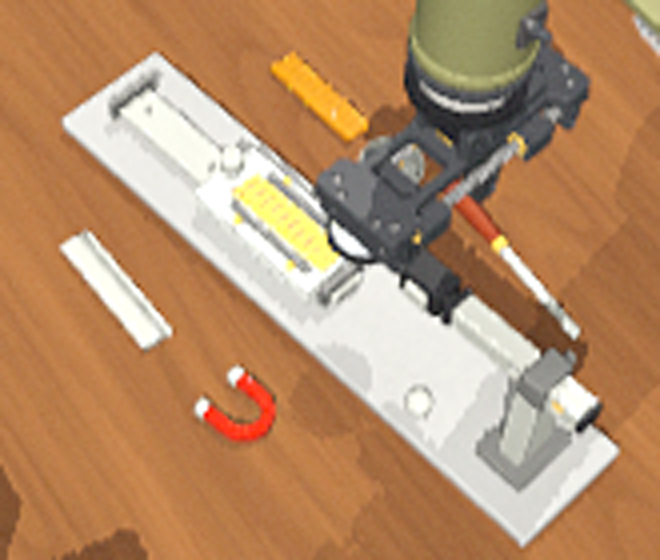

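```bash
python3 - <<'E'
from h import *
import pickle
m=pickle.load(open('w8.pkl','rb'))
f=lambda u,v:((u+.5)/1.5-.5,(v+.5)/1.5-.5)
def sh(n,u,v,h):
    w=onz('wrist',f(u,v),h,m); print(n,inv(w,O,TH).round(4))
sh('grip far L',362,266,.141);sh('grip far R',411,266,.141);sh('grip near L',362,336,.141);sh('grip near R',409,336,.141)
sh('button far',414,283,.133);sh('button near',414,322,.133)
sh('lens',386,402,.13); sh('knob',387,515,.07)
E
python3 -c "
import cv2,numpy as np
p=np.load('w8.npz')['p'][155:245,220:300]
cv2.imwrite('pics/w8z.png',cv2.resize(p[:,:,::-1],None,fx=6.5,fy=6.5,interpolation=cv2.INTER_CUBIC))"
```

```text
grip far L [-0.0115  0.1705  0.141 ]
grip far R [0.0126 0.1705 0.141 ]
grip near L [-0.0122  0.1334  0.141 ]
grip near R [0.0121 0.1334 0.141 ]
button far [0.0147 0.1595 0.133 ]
button near [0.0151 0.138  0.133 ]
lens [1.00e-04 8.82e-02 1.30e-01]
knob [ 0.0006 -0.0491  0.07  ]
```

View pics/w8z.png

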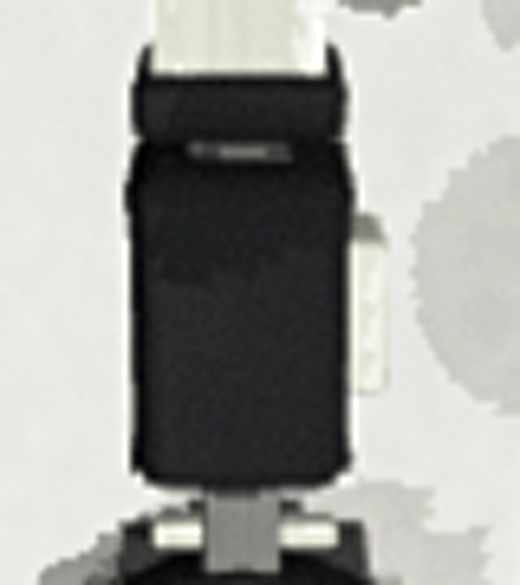

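```bash
python3 - <<'E'
from h import *
import pickle
f=lambda u,v:((u+.5)/1.5-.5,(v+.5)/1.5-.5)
for k,px in (('w4',(385,397)),('w7',(386,401))):
    m=pickle.load(open(k+'.pkl','rb')); w=onz('wrist',f(*px),.07,m); print(k,inv(w,O,TH).round(4))
m=pickle.load(open('w8.pkl','rb')); 
R_=np.array(m['pose'])[:3,:3]; print(R.from_matrix(R_).as_euler('ZYX',degrees=True))
d=np.load('w8.npz')['d']
for n,u,v in (('grip',386,305),('gripfar',386,285),('lens',386,402),('knob',387,512),('base',340,240)):
    a,b=f(u,v); D=d[int(round(b)),int(round(a))]; o,dd=ray('wrist',(a,b),m); print(n,D,inv(o+dd*D,O,TH).round(4))
E
python3 -c "
import cv2,numpy as np
p=np.load('w8.npz')['p'][310:384,200:310]
cv2.imwrite('pics/w8k.png',cv2.resize(p[:,:,::-1],None,fx=6,fy=6,interpolation=cv2.INTER_CUBIC))
p=np.load('w7.npz')['p'][220:300,200:310]
cv2.imwrite('pics/w7k.png',cv2.resize(p[:,:,::-1],None,fx=6,fy=6,interpolation=cv2.INTER_CUBIC))"
```

```text
w4 [ 0.0006 -0.1204  0.07  ]
w7 [ 0.0003 -0.0625  0.07  ]
[ 1.00647836e+01  4.12057922e-03 -1.71857401e+01]
grip 0.22305427 [0.0002 0.1505 0.1417]
gripfar 0.2184282 [0.0003 0.1614 0.1431]
lens 0.25304818 [1.000e-04 8.800e-02 1.296e-01]
knob 0.3601001 [ 0.0006 -0.0542  0.0615]
base 0.3386654 [-0.035   0.1609  0.0175]
```

View pics/w8k.png

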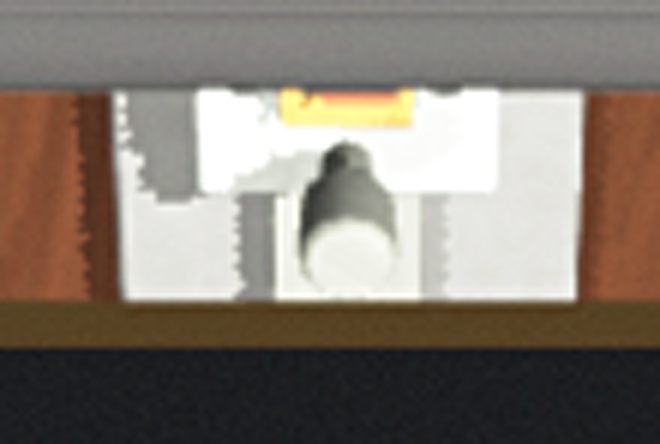

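View pics/w7k.png

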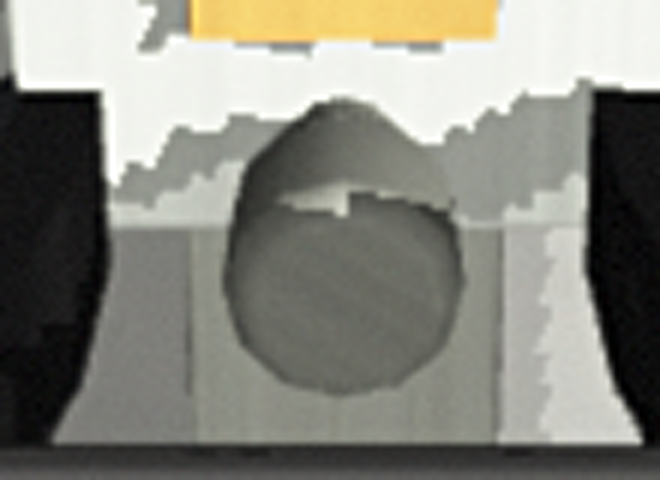

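```bash
python3 - <<'E'
from h import *
import pickle
m=pickle.load(open('w8.pkl','rb'))
f=lambda u,v:((u+.5)/1.5-.5,(v+.5)/1.5-.5)
def sh(n,u,v,h):
    w=onz('wrist',f(u,v),h,m); print(n,inv(w,O,TH).round(4))
sh('grip far',386,(155+150/6.5)*1.5,.141);sh('grip near',386,(155+487/6.5)*1.5,.141)
sh('but far',414,(155+243/6.5)*1.5,.133);sh('but near',414,(155+395/6.5)*1.5,.133)
sh('mouth',386,(155+77/6.5)*1.5,.135)
sh('endL',306,23,.016);sh('endR',466,23,.016)
sh('col near',386,101,.142);sh('col far',386,46,.142)
sh('knob',(200+350/6)*1.5,(310+257/6)*1.5,.07)
sh('plate near',386,(310+125/6)*1.5,.049)
for v in (398,402,406): sh('lens',386,v,.13)
E
```

```text
grip far [0.0003 0.1699 0.141 ]
grip near [0.0002 0.1284 0.141 ]
but far [0.0147 0.1565 0.133 ]
but near [0.0151 0.1371 0.133 ]
mouth [0.0003 0.1771 0.135 ]
endL [-0.0531  0.3074  0.016 ]
endR [0.0541 0.3072 0.016 ]
col near [0.0004 0.2452 0.142 ]
col far [0.0005 0.2668 0.142 ]
knob [ 0.001  -0.0632  0.07  ]
plate near [-0.0002 -0.0498  0.049 ]
lens [1.00e-04 9.08e-02 1.30e-01]
lens [1.00e-04 8.82e-02 1.30e-01]
lens [1.00e-04 8.56e-02 1.30e-01]
```

>>> servo_tool(
  deltas=[
    {"dx": 0.02, "dy": 0, "dz": 0.5, "ax": 0, "ay": 0, "az": 0, "hand": 60},
    {"dx": 0.02, "dy": 0, "dz": 1.0, "ax": 0, "ay": 0, "az": 0, "hand": 60},
    {"dx": 0.02, "dy": 0, "dz": 1.4, "ax": 0, "ay": 0, "az": 0, "hand": 52},
    {"dx": 0.02, "dy": 0, "dz": 1.65, "ax": 0, "ay": 0, "az": 0, "hand": 46},
    {"dx": 0.02, "dy": 0, "dz": 1.65, "ax": 0, "ay": 0, "az": 0, "hand": 46},
    {"dx": 0.02, "dy": 0, "dz": 1.65, "ax": 0, "ay": 0, "az": 0, "hand": 46},
  ],
)

```text
clock: 10.6
tool_pos: [0.4877, 0.1386, 0.133]
eef_rot: [0.642, 0.767, 0.001, 0.0]
contact_force: [-0.5, -0.1, 0.7]
opening: 0.524
```

```bash
python3 w.py w9
```

```text
sg 1 rot [ 0.012 -0.002  0.   ]
sg -1 rot [ 4.0e-03  1.9e-02 -3.0e+01]
t 10.6 d [-4.526 -0.01  -1.952] pos in stand [0.0007 0.1476 0.133 ] F [-0.5 -0.1  0.7] open 0.5240318602138742
10.65 [[0.984, -0.168, -0.053, 0.474], [0.176, 0.941, 0.29, 0.214], [0.001, -0.295, 0.956, 0.255], [0.0, 0.0, 0.0, 1.0]] 295.4372831941367
```

View pics/w9.png

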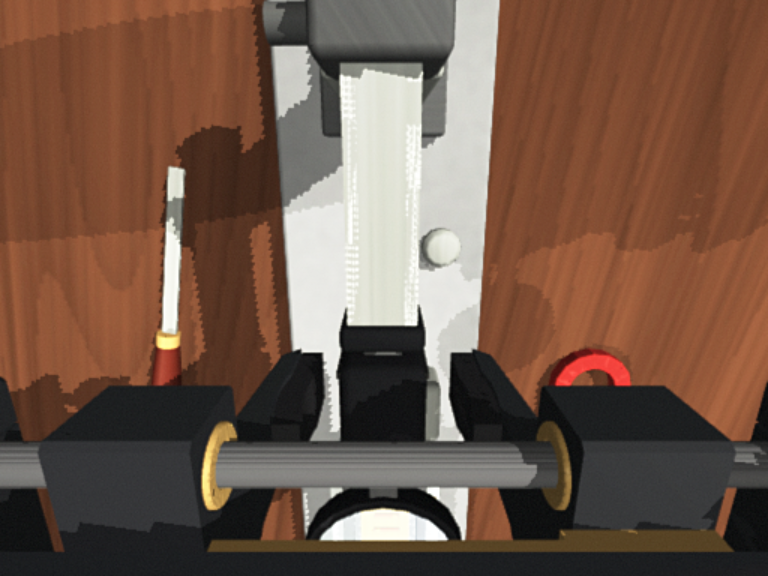

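>>> servo_tool(
  deltas=[
    {"dx": 0, "dy": 0, "dz": 0, "ax": 0, "ay": 0, "az": 0, "hand": 36},
    {"dx": 0, "dy": 0, "dz": 0, "ax": 0, "ay": 0, "az": 0, "hand": 28},
    {"dx": 0, "dy": 0, "dz": 0, "ax": 0, "ay": 0, "az": 0, "hand": 20},
    {"dx": 0, "dy": 0, "dz": 0, "ax": 0, "ay": 0, "az": 0, "hand": 18},
    {"dx": 0, "dy": 0, "dz": 0, "ax": 0, "ay": 0, "az": 0, "hand": 18},
    {"dx": 0, "dy": 0, "dz": 0, "ax": 0, "ay": 0, "az": 0, "hand": 18},
  ],
  newtons=32,
)

```text
clock: 11.4
tool_pos: [0.4867, 0.1382, 0.1328]
eef_rot: [0.642, 0.767, -0.0, -0.0]
contact_force: [-1.7, 0.3, 6.3]
opening: 0.292
```

```bash
python3 -c "
from h import *
delta((0,.067,.131));print(r.get_state()['opening']*88.1)"
```

```text
sg 1 rot [-0.005  0.004  0.001]
sg -1 rot [-7.0000e-03 -8.0000e-03 -2.9999e+01]
t 11.4 d [-1.34   0.005  0.031] pos in stand [-0.0003  0.1474  0.1328] F [-1.7  0.3  6.3] open 0.29206948030311575
25.731321214704497
```

>>> servo_tool(
  deltas=[
    {"dx": -0.1, "dy": 0, "dz": 0, "ax": 0, "ay": 0, "az": 0, "hand": 18},
    {"dx": -0.25, "dy": 0, "dz": 0, "ax": 0, "ay": 0, "az": 0, "hand": 18},
    {"dx": -0.45, "dy": 0, "dz": 0, "ax": 0, "ay": 0, "az": 0, "hand": 18},
    {"dx": -0.65, "dy": 0, "dz": 0, "ax": 0, "ay": 0, "az": 0, "hand": 18},
    {"dx": -0.85, "dy": 0, "dz": 0, "ax": 0, "ay": 0, "az": 0, "hand": 18},
    {"dx": -1.0, "dy": 0, "dz": 0, "ax": 0, "ay": 0, "az": 0, "hand": 18},
    {"dx": -1.15, "dy": 0, "dz": 0, "ax": 0, "ay": 0, "az": 0, "hand": 18},
    {"dx": -1.25, "dy": 0, "dz": 0, "ax": 0, "ay": 0, "az": 0, "hand": 18},
    {"dx": -1.25, "dy": 0, "dz": 0, "ax": 0, "ay": 0, "az": 0, "hand": 18},
  ],
)

```text
clock: 12.52
tool_pos: [0.4998, 0.0661, 0.1328]
eef_rot: [0.641, 0.767, 0.001, -0.001]
contact_force: [-4.3, 4.4, 6.0]
opening: 0.293
```

```bash
python3 -c "
from h import *
delta((0,.067,.131));print(r.get_state()['opening']*88.1)"; python3 w.py w10
```

```text
sg 1 rot [ 0.001 -0.025  0.011]
sg -1 rot [ 3.9000e-02  2.0000e-03 -2.9989e+01]
t 12.525 d [-0.117  0.002  0.03 ] pos in stand [-0.0002  0.074   0.1328] F [-4.3  4.4  6. ] open 0.29334660521325356
25.84383591928764
sg 1 rot [ 0.001 -0.025  0.011]
sg -1 rot [ 3.9000e-02  2.0000e-03 -2.9989e+01]
t 12.525 d [-3.296e+00 -1.000e-03 -1.961e+00] pos in stand [-0.0002  0.074   0.1328] F [-4.3  4.4  6. ] open 0.29334660521325356
12.575 [[0.984, -0.17, -0.052, 0.486], [0.178, 0.941, 0.288, 0.141], [0.0, -0.293, 0.956, 0.255], [0.0, 0.0, 0.0, 1.0]] 295.4372831941367
```

View pics/w10.png

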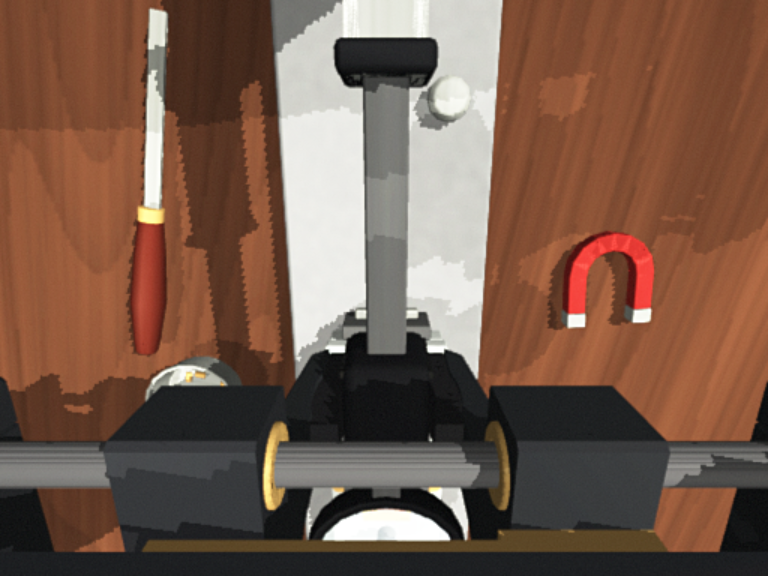

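>>> servo_tool(
  deltas=[
    {"dx": -0.04, "dy": 0, "dz": 0, "ax": 0, "ay": 0, "az": 0, "hand": 18},
    {"dx": -0.08, "dy": 0, "dz": 0, "ax": 0, "ay": 0, "az": 0, "hand": 18},
    {"dx": -0.11, "dy": 0, "dz": 0, "ax": 0, "ay": 0, "az": 0, "hand": 18},
    {"dx": -0.11, "dy": 0, "dz": 0, "ax": 0, "ay": 0, "az": 0, "hand": 18},
    {"dx": -0.11, "dy": 0, "dz": 0, "ax": 0, "ay": 0, "az": 0, "hand": 18},
  ],
)

```text
clock: 13.2
tool_pos: [0.5008, 0.0603, 0.1328]
eef_rot: [0.641, 0.768, 0.001, -0.001]
contact_force: [-3.3, 4.4, 5.3]
opening: 0.293
```

>>> servo_tool(
  deltas=[
    {"dx": -0.03, "dy": 0, "dz": 0, "ax": 0, "ay": 0, "az": 0, "hand": 18},
    {"dx": -0.06, "dy": 0, "dz": 0, "ax": 0, "ay": 0, "az": 0, "hand": 18},
    {"dx": -0.06, "dy": 0, "dz": 0, "ax": 0, "ay": 0, "az": 0, "hand": 18},
  ],
)

```text
clock: 13.58
tool_pos: [0.501, 0.0593, 0.1328]
eef_rot: [0.64, 0.768, 0.002, -0.002]
contact_force: [-5.4, 9.7, 6.1]
opening: 0.292
```

```bash
python3 -c "
from h import *
delta((0,.067,.131));print(r.get_state()['opening']*88.1)"
```

```text
sg 1 rot [ 0.005 -0.064  0.038]
sg -1 rot [ 1.0100e-01  9.0000e-03 -2.9962e+01]
t 13.575 d [-0.003  0.003  0.03 ] pos in stand [-0.0002  0.0672  0.1328] F [-5.4  9.7  6.1] open 0.2923144041602037
25.752899006513946
```

>>> servo_tool(
  deltas=[
    {"dx": -0.02, "dy": 0, "dz": 0, "ax": 0, "ay": 0, "az": 0, "hand": 18},
    {"dx": -0.02, "dy": 0, "dz": 0, "ax": 0, "ay": 0, "az": 0, "hand": 18},
    {"dx": -0.02, "dy": 0, "dz": 0, "ax": 0, "ay": 0, "az": 0, "hand": 18},
    {"dx": -0.02, "dy": 0, "dz": 0, "ax": 0, "ay": 0, "az": 0, "hand": 18},
  ],
)

```text
clock: 14.08
tool_pos: [0.501, 0.0593, 0.1328]
eef_rot: [0.64, 0.769, 0.003, -0.003]
contact_force: [-5.6, 11.4, 5.9]
opening: 0.29
```

```bash
python3 w.py w11; python3 -c "
from h import *
delta((0,.067,.131))
p,d=eyes.snapshot('scene'); p=p[125:265,195:360]
cv2.imwrite('pics/scene11z.png',cv2.resize(p[:,:,::-1],None,fx=4,fy=4,interpolation=cv2.INTER_CUBIC))
"
```

```text
sg 1 rot [ 0.007 -0.079  0.047]
sg -1 rot [ 1.2300e-01  1.2000e-02 -2.9953e+01]
t 14.075 d [-3.169 -0.011 -1.979] pos in stand [-0.0002  0.0671  0.1328] F [-5.6 11.4  5.9] open 0.29031533468575665
14.125 [[0.983, -0.173, -0.053, 0.487], [0.181, 0.942, 0.282, 0.134], [0.001, -0.287, 0.958, 0.255], [0.0, 0.0, 0.0, 1.0]] 295.4372831941367
sg 1 rot [ 0.007 -0.078  0.047]
sg -1 rot [ 1.2300e-01  1.1000e-02 -2.9953e+01]
t 14.125 d [-0.002  0.003  0.03 ] pos in stand [-0.0002  0.0671  0.1328] F [-6.4 12.6  5.6] open 0.29395751408690646
```

View pics/w11.png

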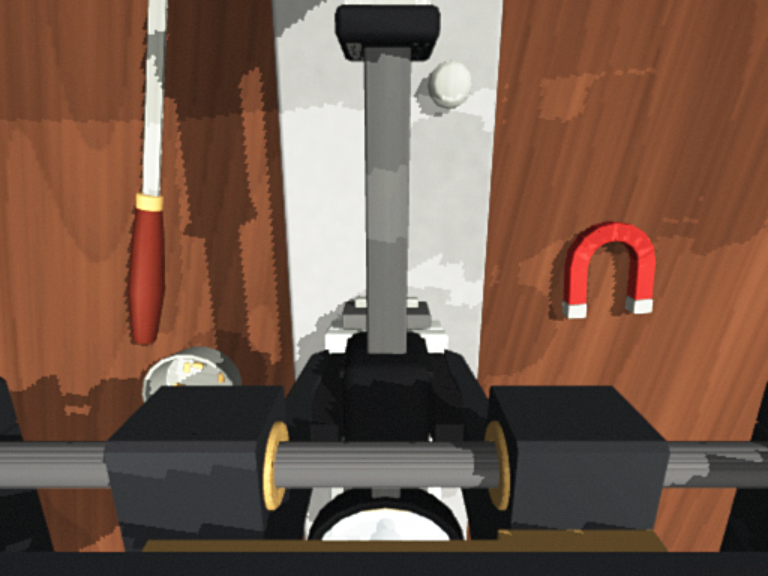

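View pics/scene11z.png

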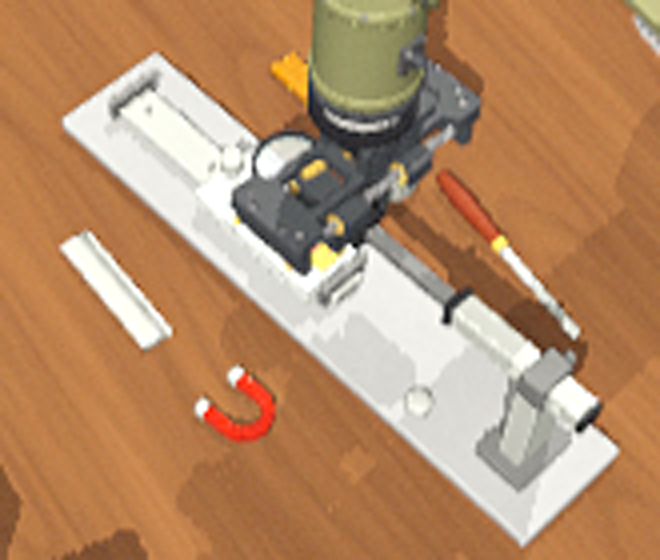

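```bash
python3 -c "
from plant import r
r.finish_job(); s=r.get_state(); print(s['clock'],s['tool_pos'],s['contact_force'],s['opening'])"
```

```text
the job is handed in; nothing more can be done
the job is handed in; nothing more can be done
```

I slid the carriage into its detent and drew the loupe out past the first stop to the second. The gripper was still holding it there when I handed the job in, at about 14 s. The system gives no verdict.

- **Carriage:** I pushed it by the knob until it met the hard end stop, then backed off about 2.5 mm and let go. The spring followed it back, and it came to rest about 2.5 mm short of the stop, where the detent centre should be. The last scene picture shows the knob where it was after I let go.
- **Loupe:** With the grip squeezed at 32 N, the jaw opening read 25.8 mm, so the button was flush. The tool moved 80.3 mm before the stop. The pull then rose from about 5 N to 11–13 N, against a spring of about 6 N, and the position held steady. The last wrist picture shows the grip still seated in the fingers.
- **Everything else:** In the last pictures the bystanders that are in view lie where they started. I saw no sign of contact with the reed plate or the lens.

**Checks that disagreed:** The camera and arm measurements of the stand's position along the rail differed by up to about 4 mm. The wrist camera put the lens about 6 mm further along than expected. I could not read the joint values, so both end positions rest on the measured travel and the force at the stops.

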